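Wedge up a pouring slab to free its pads

TASK

The rubber pads under the left end of the stone pouring slab are worn and I want to change them without disturbing the agar plates that are setting on it. Take the wooden wedge by its grip block and, keeping it flat on the worktop, push it thin end first under the middle of the slab's open left end, until that end has just lifted clear of its pads by about half a centimetre, no higher than a finger's width even for a moment. Touch the slab with nothing but the wedge, leave the other things alone, and finish while still gripping the wedge in place so that the end stays up.

Things in the scene. Friction and masses are not known exactly. Their poses are not given: they have to be found in the camera images.
- wedge: Loose light-wood wedge, 44 mm wide (x), 132 mm long (y), lying flat; origin on its underside below the centre of the grip block, its own -y axis points to the thin end, roughly to the robot's right. Tip at y = -116 mm, 4 mm thick; the top slopes up evenly (1 in 5) to 24 mm at y = -16 mm. Grip block on the thick end: 34 mm (x) by 32 mm (y), its top 54 mm above the worktop. 0.13 kg.
- wedge_grip (a point): Centre of the wedge's grip block, 34 mm above the wedge's underside; grip here from above, across the 34 mm width (along the wedge's x axis).
- wedge_tip (a point): Middle of the wedge's thin tip edge, on the underside.
- slab: Loose pale stone slab, 140 mm (x) by 240 mm (y) by 18 mm thick, 1.2 to 1.8 kg, lying level on the base's four rubber pads. Origin at the centre of its underside, 12 mm above the worktop at rest. The open end, to be raised, faces its own +y, the robot's left. Pushing the wedge under it takes about 8 to 18 N.
- slab_end (a point): Middle of the lower edge of the slab's open (+y) end: 12 mm above the worktop at rest, about 17 mm when lifted half a centimetre. Axes as the slab's. The wedge must be 12 mm thick at this edge to touch it, so lifting starts when the tip is about 40 mm past the edge; each further 5 mm raises the end by about 1 mm.
- base: Dark steel frame fixed to the worktop; origin on the worktop below its centre; its -y axis is the way the wedge goes in. Rails 8 mm high, 18 mm wide along y at x = -54 and +54 mm, with 4 mm pads on them; between them the +y end is open (90 mm wide) down to the worktop, as far as a crossbar 141 mm in from the slab's end. An end stop 26 mm high at y = -123 mm keeps the slab from sliding away.
- dish_0: One of two round petri dishes, 88 mm across, 14 mm high, loose, standing on the slab one behind the other along its length. Origin at the centre of its underside. To be left standing where it is.
- dish_1: The other dish on the slab, of the same size. Origin at the centre of its underside. To be left standing where it is.
- jar: Loose specimen jar with a lid, 49 mm across, 68 mm high, standing on the worktop behind the slab, right of the sink. Origin at the centre of its underside. To be left alone.
- lab_tap: Fixed tall swan-neck tap, an obstacle: its post, about 50 mm across, stands at about 14 mm towards the robot and 96 mm to the robot's left of this origin; above 90 mm it is a 23 mm pipe that bends over towards the robot's right at up to 0.39 m above the worktop.

How it is judged:
By the outcome, as a careful person would: the job done as asked, in the order asked, and still so for the second after the job is handed in, while the arm keeps its last pose, push and grip.
It also fails if it takes over 45 s, if anything falls off the work surface, if the arm or the gripper's body presses on something with over 40 N, if the wrist force passes 120 N, or if a joint passes its speed limit or range.

ROBOT

A 7-joint arm with a two-finger parallel gripper is mounted at the origin on a cart in front of the work surface, level with it; the furniture and walls round the work are solid. World frame = base frame: x ahead of the robot, y to its left, z up, the work surface at z = 0. Lengths are in m, angles in rad, forces in N, time in s.
With the tool pointing down it reaches from about 0.425 to 0.925 m from the base axis. Payload 6.8 kg.
Tool frame: the origin (TCP) lies midway between the tips of the shut fingers; the grasp point (between the pads) lies 19 mm behind it; z points along the fingers, y is the direction in which the jaws open and shut (so a half turn about z gives the same grasp; the last joint's range is limited). The gripper opens to 85 mm and grips with 20 to 120 N. Pads are 22 mm wide; open, the fingers measure 114 mm over their backs; the gripper's body (76 mm by 85 mm) begins 54 mm behind the grasp point. The pads swing forward as they close: fully open they stand 13 mm farther back than shut.
Start: joints at [1.113, 0.477, 0.022, 1.555, -0.011, 1.109, -0.083], TCP at [0.231, -0.634, 0.231] pointing down, gripper open.
Joint ranges: [-2.96, 2.96], [-0.34, 2.1], [-1.41, 1.46], [0.24, 2.44], [-1.37, 4.51], [0.17, 1.92], [-2.96, 2.96]. Speed limits (rad/s): [2.39, 2.39, 3.14, 3.14, 3.14, 3.14, 3.14].

INTERFACE

Orientations are given as a unit quaternion [w, x, y, z].
In Python, from workcell import robot gives the robot as it stands.
- The arm moves only by the tool servo_tool, never from a script. Its arguments are lists of equal length, an entry for each row: "gripper": the gripper command: -1 is fully open, 1 is shut, values between are in proportion; "dp": the shift along the tool's x, y, z in mm, a list of three; "yaw": the turn about the tool's z in degrees. In form: {"gripper": [gripper, ...], "dp": [[x, y, z], ...], "yaw": [yaw, ...]}. A call has 1 to 20 rows; each row is the pose to reach, as a shift and turn from the pose measured when the call began, along the tool's axes at that moment; what a row does not reach only later rows make up. A row lasts 1/8 s, in which the tool goes at most 62.5 mm and 10.7 degrees, less where a joint would pass 70% of its speed; a pose out of reach is approached as far as the arm can. A call with a gripper value outside its range is refused whole. The fingers move at their own pace and stop on an object; "newtons" is the grip in N (left out, the last holds). Time passes only in rows, so rows that repeat a pose let the fingers close. It gives the time, the measured TCP pose, the force and the opening at its end, in the units of the state.
- robot.read_state(): the state, without advancing time (a new reading comes with each control period).
- robot.grab_frame(name): name is "side" or "top"; returns (picture, depth): 400x640x3 uint8, red, green, blue; 400x640 float32, m along the optical axis (not along the pixel's ray), 0 where there is no reading.
- robot.calibration(name): a dict with "fx", "fy", "cx", "cy" (pixels), "R" (3x3) and "t" (3): a world point X has camera coordinates R X + t. Camera axes: x right, y down, z forward; pixel columns grow to the right and rows downward; lengths in m; the calibration is good to about 2 mm. A picture is of the moment at which its call begins. calibration takes no time and is no camera call.
- robot.close_job(): hands the job in, once; it reports no verdict.
Trained networks look in the newest picture that a camera, given by its name, has taken for a name from the list of things; names that differ only in an ending like _2 or _b are one class to them, and where a whole thing is asked for, a point or a joint stands for the part that bears it (a point fixed in the world has none). Each returns a list of dicts, best first, with "confidence" (0 to 1); they miss things now and then, are a little off and sometimes report something else, mostly with a low value. They report only what shows in the picture. A call takes as long as a camera call.
- robot.spot_in(name, camera): "extent" ([left, top, right, bottom] in pixels, round what is visible of it).
- robot.landmark_of(name, camera): "xy" ([column, row] in pixels: a listed point, or the origin of a listed thing).
The state is a dict: "clock": time; "joint_positions": joint angles; "dq": joint speeds; "joint_efforts": joint torques, N m; "ee_pos": TCP position; "eef_rot": TCP orientation; "force": force on the tool from outside, world axes, zero at the start; "torque": the same for the moment, N m; "opening": finger opening in m.
Only numpy, scipy, OpenCV 4.12 (cv2) and the standard library are available. Lean on these libraries where they do the work, as an engineer would, in place of code of your own. Each camera call takes 0.05 s, during which the arm holds its last target. There are 200 camera calls.

## Working session

There is one attempt and no reset: what is moved stays moved. The work goes in short steps, Python scripts to look and compute and a tool call to move; the robot and the scene stay as the last step left them, time stands still between calls to the robot, and variables do not carry over. Pictures are saved under pics/ and viewed, about 8 in all and at most 12, crops included, and the job is handed in when it is done.

Besides the shell and the picture viewer there is one more tool, called as name([rows], argument=value, ...), one row to a line, values as JSON. servo_tool: Moves the arm, as the interface text tells. Its arguments: {"type":"object","properties":{"gripper":{"type":"array","items":{"type":"number"}},"dp":{"type":"array","items":{"type":"array","items":{"type":"number"}}},"yaw":{"type":"array","items":{"type":"number"}},"newtons":{"type":"number"}},"required":["gripper","dp","yaw"]}

```bash
mkdir -p pics; cat > h.py <<'E'
import numpy as np, cv2
from workcell import robot
def pix2w(cal,uv,d):
    c=np.array([(uv[0]-cal['cx'])/cal['fx']*d,(uv[1]-cal['cy'])/cal['fy']*d,d])
    return np.array(cal['R']).T@(c-np.array(cal['t']))
def onplane(cal,uv,z):
    R=np.array(cal['R']);t=np.array(cal['t'])
    o=-R.T@t; r=R.T@np.array([(uv[0]-cal['cx'])/cal['fx'],(uv[1]-cal['cy'])/cal['fy'],1])
    return o+r*(z-o[2])/r[2]
def cloud(cal,d):
    v,u=np.mgrid[:d.shape[0],:d.shape[1]]
    c=np.stack([(u-cal['cx'])/cal['fx']*d,(v-cal['cy'])/cal['fy']*d,d],-1)
    return (c-np.array(cal['t']))@np.array(cal['R'])
E
python3 - <<'E'
from h import *
np.set_printoptions(precision=4,suppress=True)
for n in ['top','side']:
    im,d=robot.grab_frame(n); cal=robot.calibration(n)
    cv2.imwrite(f'pics/{n}0.png',im[:,:,::-1]); np.save(f'{n}0.npy',d)
    print(n,'cam at',-np.array(cal['R']).T@cal['t'], cal['fx'])
    zs=dict(wedge=0,wedge_grip=.034,wedge_tip=0,slab=.012,slab_end=.012,base=0,dish_0=.03,dish_1=.03,jar=0,lab_tap=0)
    for k,z in zs.items():
        for r in robot.landmark_of(k,n)[:2]:
            print(k,round(r['confidence'],2),np.round(r['xy'],1),onplane(cal,r['xy'],z))
s=robot.read_state(); print(s)
E
```

```text
top cam at [0.3964 0.0098 1.0321] 438.94102987727655
wedge 0.58 [220.2 256.4] [0.4235 0.2304 0.    ]
wedge_grip 0.72 [218.7 261.9] [0.4104 0.2261 0.034 ]
wedge_tip 0.66 [271.2 260.6] [0.4135 0.1118 0.    ]
wedge_tip 0.53 [222.8 258.3] [0.4192 0.2243 0.    ]
slab 0.84 [364.8 244.4] [ 0.4499 -0.1055  0.012 ]
slab 0.38 [217.4 262.5] [0.4094 0.2338 0.012 ]
slab_end 0.69 [316.  251.4] [0.4341 0.0076 0.012 ]
dish_0 0.92 [391.1 243.9] [ 0.4499 -0.1634  0.03  ]
dish_0 0.7 [342.3 253.3] [ 0.429 -0.052  0.03 ]
dish_1 0.92 [391.1 243.9] [ 0.4499 -0.1634  0.03  ]
dish_1 0.7 [342.3 253.3] [ 0.429 -0.052  0.03 ]
jar 0.83 [357.6 139.8] [ 0.7042 -0.0942  0.    ]
lab_tap 0.35 [358.6 141.4] [ 0.7001 -0.0965  0.    ]
side cam at [0.0132 0.8789 0.5089] 421.5817885601556
wedge 0.88 [326.4 265.1] [0.4239 0.222  0.    ]
wedge_grip 0.86 [326.1 256.5] [0.4146 0.239  0.034 ]
wedge_tip 0.96 [353.5 244.9] [0.4181 0.1129 0.    ]
slab 0.74 [382.2 204.5] [ 0.452  -0.1077  0.012 ]
slab 0.54 [327.7 255.4] [0.4327 0.2035 0.012 ]
slab_end 0.79 [368.8 222.1] [0.4329 0.0089 0.012 ]
dish_0 0.76 [379.4 208.3] [ 0.4316 -0.0461  0.03  ]
dish_0 0.56 [391.4 192. ] [ 0.4521 -0.1644  0.03  ]
dish_1 0.76 [379.4 208.3] [ 0.4316 -0.0461  0.03  ]
dish_1 0.56 [391.4 192. ] [ 0.4521 -0.1644  0.03  ]
jar 0.74 [301.9 188.8] [ 0.7153 -0.0899  0.    ]
jar 0.6 [326. 255.] [0.4469 0.188  0.    ]
{'clock': 1.1, 'joint_positions': array([ 1.1129,  0.477 ,  0.0224,  1.5554, -0.0115,  1.1093, -0.0831]), 'dq': array([ 0.0012, -0.0006,  0.0003,  0.0001,  0.001 , -0.0001,  0.0012]), 'joint_efforts': array([  0.0006, -59.6335,   1.607 , -28.1548,   0.0126,   0.0016,
         0.    ]), 'ee_pos': array([ 0.2313, -0.6341,  0.2313]), 'eef_rot': array([0.    , 0.9847, 0.174 , 0.    ]), 'force': array([ 0.5801, -0.1147,  1.0162]), 'torque': array([-0.0329,  0.0476,  0.0071]), 'opening': 0.08491868267468174}
```

```bash
python3 - <<'E'
from h import *
np.set_printoptions(precision=4,suppress=True)
for n in ['top','side']:
    d=np.load(f'{n}0.npy');cal=robot.calibration(n);im=cv2.imread(f'pics/{n}0.png')
    P=cloud(cal,d); x,y,z=P[...,0],P[...,1],P[...,2]
    ok=d>0
    reg=lambda x0,x1,y0,y1,z0,z1:ok&(x>x0)&(x<x1)&(y>y0)&(y<y1)&(z>z0)&(z<z1)
    for nm,m in [('grip top',reg(.36,.48,.17,.29,.046,.062)),('slab top',reg(.33,.56,-.26,.05,.026,.034)),('wedge+all',reg(.36,.48,.09,.29,.008,.062))]:
        q=P[m]
        if len(q)<10: print(n,nm,len(q));continue
        r=cv2.minAreaRect(q[:,:2].astype(np.float32)); print(n,nm,len(q),'c',r[0],'sz',r[1],'ang',r[2],'medz',np.median(q[:,2]))
    print('worktop z',np.median(z[reg(.3,.6,.05,.25,-.02,.006)]))
    # tall things
    m=reg(.2,.95,-.5,.6,.08,.6); q=P[m]
    for a in np.arange(.2,.95,.1):
        s=q[(q[:,0]>a)&(q[:,0]<a+.1)]
        if len(s)>20: print('tall x',round(a,1),len(s),s.min(0),s.max(0))
c=cv2.imread('pics/top0.png')[190:320,180:430]; cv2.imwrite('pics/topc.png',cv2.resize(c,None,fx=3.2,fy=3.2,interpolation=cv2.INTER_CUBIC))
E
```

```text
top grip top 222 c (0.415534108877182, 0.22779560089111328) sz (0.03314192593097687, 0.03289450705051422) ang 89.8016357421875 medz 0.05290206071357059
top slab top 4539 c (0.4620323181152344, -0.11119934916496277) sz (0.17824386060237885, 0.24400408565998077) ang 3.513779640197754 medz 0.029955184427049395
top wedge+all 979 c (0.4137735664844513, 0.1818740963935852) sz (0.12426202744245529, 0.04391796886920929) ang 87.03897857666016 medz 0.019809698302886328
worktop z -0.00045043998678766494
tall x 0.5 3330 [ 0.5509 -0.4029  0.0817] [ 0.5877 -0.1708  0.3886]
tall x 0.6 818 [ 0.6165 -0.4501  0.0807] [ 0.6999 -0.1764  0.197 ]
tall x 0.7 224 [ 0.7    -0.4258  0.0803] [ 0.7999 -0.2937  0.1999]
tall x 0.8 189 [ 0.8003 -0.3958  0.0801] [ 0.8548 -0.1342  0.1059]
side grip top 172 c (0.4152367115020752, 0.23078115284442902) sz (0.03053911402821541, 0.03371185064315796) ang 85.93157196044922 medz 0.05390964133136496
side slab top 1071 c (0.4646599292755127, -0.1072474867105484) sz (0.1837405413389206, 0.24400703608989716) ang 2.5627598762512207 medz 0.031060056362217557
side wedge+all 805 c (0.4123899042606354, 0.18416254222393036) sz (0.12581117451190948, 0.04440705478191376) ang 86.64591979980469 medz 0.022412322433111306
worktop z 0.0008383695794037566
tall x 0.5 1678 [ 0.5502 -0.4077  0.0801] [ 0.5875 -0.1699  0.3868]
tall x 0.6 162 [ 0.6168 -0.4385  0.0801] [ 0.6998 -0.174   0.1973]
tall x 0.7 100 [ 0.7001 -0.4148  0.0804] [ 0.7985 -0.2866  0.2003]
tall x 0.8 119 [ 0.8004 -0.4007  0.08  ] [ 0.8545 -0.1325  0.1047]
```

View pics/side0.png

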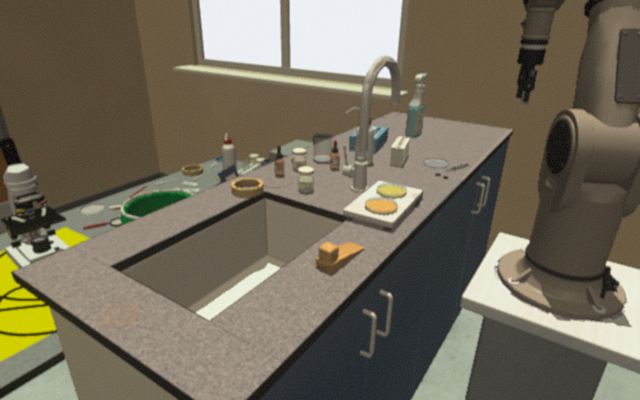

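View pics/top0.png

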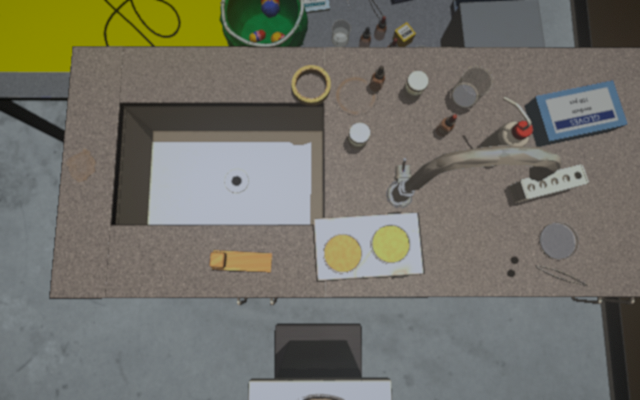

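The side view shows the wedge at about (340,256) with its tip towards the slab at (383,203), and the tap at (365,130) behind the slab. In the top view the wedge's block is at (218,260), its tip is at (271,262), and the slab's corners are near (315,220) and (424,273). The sink lies behind the wedge. Next I'll refine the slab and wedge axes.

```bash
python3 - <<'E'
from h import *
np.set_printoptions(precision=4,suppress=True)
for n in ['top','side']:
    d=np.load(f'{n}0.npy');cal=robot.calibration(n);im=cv2.imread(f'pics/{n}0.png').astype(int)
    P=cloud(cal,d); x,y,z=P[...,0],P[...,1],P[...,2]
    m=(d>0)&(x>.34)&(x<.532)&(y>-.26)&(y<.05)&(z>.024)&(z<.037)
    q=P[m]
    def robline(A,B):  # B as function of A
        p=np.polyfit(A,B,1)
        for _ in range(5):
            r=np.abs(B-np.polyval(p,A)); k=r<max(.0015,1.5*np.median(r)); p=np.polyfit(A[k],B[k],1)
        return p
    # edges: per-bin extremes
    ed={}
    for nm,a,b,f in [('near',1,0,np.min),('far',1,0,np.max),('left',0,1,np.max),('right',0,1,np.min)]:
        lo,hi=(-.21,-.01) if a==1 else (.39,.49)
        bins=np.arange(lo,hi,.004); A=[];B=[]
        for t in bins:
            s=q[(q[:,a]>t)&(q[:,a]<t+.004)]
            if len(s)>3: A.append(t+.002);B.append(f(s[:,b]))
        p=robline(np.array(A),np.array(B)); ed[nm]=p
        ang=-np.degrees(np.arctan(p[0])) if a==1 else np.degrees(np.arctan(p[0]))
        print(n,nm,'yaw',ang,'at mid',np.polyval(p,-.107 if a==1 else .44))
    # wedge shape
    w=P[(d>0)&(x>.37)&(x<.46)&(y>.09)&(y<.27)&(z>.005)&(z<.062)]
    for y0 in np.arange(.095,.255,.01):
        s=w[(w[:,1]>y0)&(w[:,1]<y0+.01)]
        if len(s)>3: print('  y',round(y0,3),len(s),'x',s[:,0].min(),s[:,0].max(),'z',s[:,2].min(),s[:,2].max())
E
```

```text
top near yaw 3.6493099302162704 at mid 0.3775275448672602
top far yaw 3.5651720025084264 at mid 0.5154083686890839
top left yaw 3.9122768777213848 at mid 0.008544904961556493
top right yaw 3.9530780578996474 at mid -0.23326932375348303
  y 0.105 11 x 0.3988351887756809 0.42861971275895044 z 0.005027396920835446 0.007709765748695155
  y 0.115 43 x 0.3897405150532189 0.43092628123889015 z 0.005074151262717077 0.009309387249681061
  y 0.125 71 x 0.3897635665467741 0.43091486616962693 z 0.005009470287340466 0.011732612955430792
  y 0.135 81 x 0.37394364532537433 0.43324050357364985 z 0.005078493551760469 0.014461029165031442
  y 0.145 93 x 0.3898369017803528 0.4331897281037104 z 0.00626085209626128 0.015452807085244012
  y 0.155 80 x 0.39215608932733215 0.43307352857349873 z 0.008332121865359934 0.01800736377090601
  y 0.165 92 x 0.3921965266371232 0.43530425096080566 z 0.008694642419016676 0.01995229435220129
  y 0.175 85 x 0.3922277242731952 0.4354220997504572 z 0.010462406389305262 0.022878472217051964
  y 0.185 95 x 0.39227009979559874 0.43532951372333606 z 0.014151397236037132 0.024
[... 1485 characters left out ...]
18666 0.02034594047347427
  y 0.185 32 x 0.3913756807155537 0.4148507836154442 z 0.007229162159207841 0.02226737621893102
  y 0.195 29 x 0.39243004642705714 0.4078276035831671 z 0.006292469797041474 0.024884989958699484
  y 0.205 27 x 0.39224713564595703 0.4233547102892857 z 0.0058546713067474 0.05463807667052822
  y 0.215 91 x 0.3930481173829923 0.4309251294808929 z 0.005217938862644177 0.056378697724329775
  y 0.225 92 x 0.39278339780650035 0.4319979288374841 z 0.005212580600765544 0.05665685001768645
  y 0.235 336 x 0.3940185255810771 0.4380011131534786 z 0.005134557685729303 0.05643783613658408
  y 0.245 44 x 0.395125317777049 0.4279391522087696 z 0.005621553418225947 0.05259902146421026
```

servo_tool([
  [1, -60, 5],
  [2, -120, 10],
  [2, -184, 11],
  [50, -201, 11],
  [98, -218, 11],
  [146, -235, 11],
  [197, -252, 11],
  [245, -288, 11],
  [293, -323, 11],
  [342, -359, 11],
  [342, -359, 11],
  [342, -359, 11],
], gripper=[-1, -1, -1, -1, -1, -1, -1, -1, -1, -1, -1, -1], yaw=[0, 0, -4, -8, -12, -16, -20, -25, -30, -35, -40, -40])

```text
clock: 2.6
ee_pos: [0.4298, -0.1794, 0.2204]
eef_rot: [0.0, 0.866, 0.5, -0.0]
force: [-0.3, 0.4, 0.1]
opening: 0.0856
```

servo_tool([
  [55, -24, 0],
  [110, -48, 0],
  [166, -73, 0],
  [206, -104, 0],
  [246, -135, 20],
  [286, -165, 50],
  [316, -191, 90],
  [346, -217, 120],
  [346, -217, 120],
  [346, -217, 120],
  [346, -217, 120],
  [346, -217, 120],
], gripper=[-1, -1, -1, -1, -1, -1, -1, -1, -1, -1, -1, -1], yaw=[-4, -8, -12, -16, -20, -24, -27, -27, -27, -27, -27, -27])

```text
clock: 4.1
ee_pos: [0.4154, 0.2277, 0.101]
eef_rot: [0.001, 0.726, 0.688, 0.0]
force: [-0.5, -0.2, -0.3]
opening: 0.0855
```

```bash
python3 - <<'E'
from h import *
np.set_printoptions(precision=4,suppress=True)
s=robot.read_state(); print(s['clock'],s['joint_positions'],s['ee_pos'],s['eef_rot'],s['force'])
a,_=robot.grab_frame('top');b,_=robot.grab_frame('side')
A=cv2.resize(a[170:320,170:430],(780,450)); B=cv2.resize(b[130:300,240:440],(680,578))
cv2.imwrite('pics/t1.png',A[:,:,::-1]);cv2.imwrite('pics/s1.png',B[:,:,::-1])
E
```

```text
4.1 [-0.0799  0.4082 -0.661   2.1064  0.3717  0.7401 -1.0338] [0.4154 0.2277 0.101 ] [0.0007 0.7259 0.6878 0.0005] [-0.5029 -0.218  -0.3475]
```

View pics/s1.png

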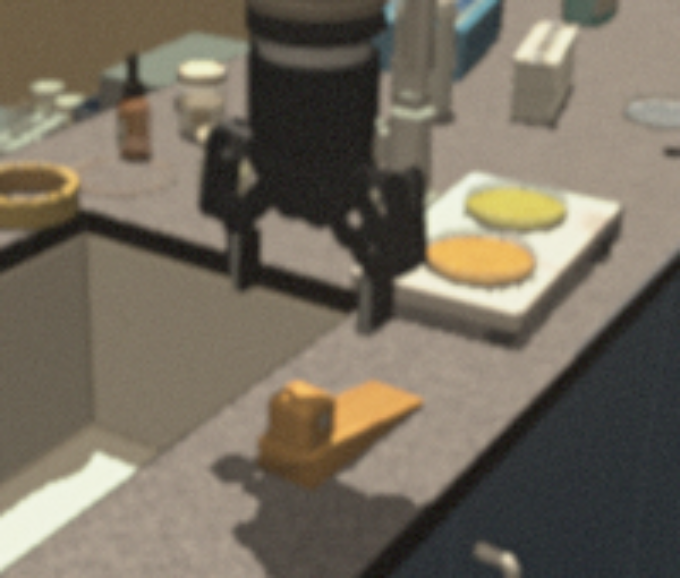

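The crop shows the open jaws above the wedge block at about (300,420), straddling it along x, and the path down is clear. The body runs on under the block as 24 mm high shoulders, so I'll keep the finger tips just above those.

servo_tool([
  [1, 0, 40],
  [1, 0, 65],
  [1, 0, 75],
  [1, 0, 75],
  [1, 0, 75],
  [1, 0, 75],
  [1, 0, 75],
  [1, 0, 75],
  [1, 0, 75],
  [1, 0, 75],
], gripper=[-1, -1, -1, -1, -0.3, -0.1, 0.1, 0.3, 0.5, 0.5], yaw=[0, 0, 0, 0, 0, 0, 0, 0, 0, 0], newtons=30)

```text
clock: 5.45
ee_pos: [0.4156, 0.2292, 0.0264]
eef_rot: [0.001, 0.726, 0.688, 0.001]
force: [-0.7, -1.7, 6.5]
opening: 0.0337
```

servo_tool([
  [0, 0, 0],
  [0, 0, 0],
  [0, 0, 0],
  [0, 0, 0],
], gripper=[1, 1, 1, 1], yaw=[0, 0, 0, 0], newtons=90)

```text
clock: 5.95
ee_pos: [0.4158, 0.2294, 0.0266]
eef_rot: [0.001, 0.726, 0.688, 0.001]
force: [-0.1, -1.1, 6.3]
opening: 0.0324
```

```bash
python3 - <<'E'
from h import *
np.set_printoptions(precision=4,suppress=True)
b,_=robot.grab_frame('side');s=robot.read_state(); print(s['ee_pos'],s['force'],s['torque'],s['opening'])
B=cv2.resize(b[180:300,270:430],(800,600),interpolation=cv2.INTER_CUBIC)
cv2.imwrite('pics/s2.png',B[:,:,::-1])
E
```

```text
[0.4158 0.2294 0.0266] [-0.6744  0.0422  6.1455] [-0.0749  0.2174 -0.0558] 0.03269287492110282
```

View pics/s2.png

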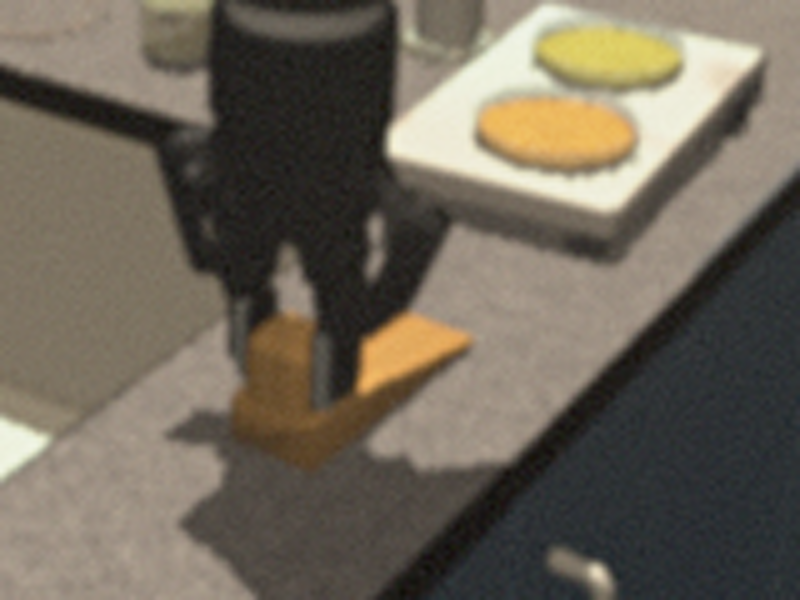

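The grip holds on the block at (290,370), the wedge is flat, and it's pressed lightly onto the worktop. Next I'll slide and turn it into line with the slab.

servo_tool([
  [-10, 2, 0],
  [-20, 4, 0],
  [-30, 6, 0],
  [-40, 8, 0],
  [-50, 10, 0],
  [-60, 12, 0],
  [-70, 14, 0],
  [-80, 16, 0],
  [-80, 16, 0],
  [-80, 16, 0],
], gripper=[1, 1, 1, 1, 1, 1, 1, 1, 1, 1], yaw=[-1, -2, -3, -4, -5, -6, -6.8, -6.8, -6.8, -6.8], newtons=90)

```text
clock: 7.25
ee_pos: [0.4277, 0.147, 0.0266]
eef_rot: [0.002, 0.684, 0.729, -0.0]
force: [1.3, -4.3, 6.0]
opening: 0.0328
```

```bash
cat > m.py <<'E'
from h import *
import sys
np.set_printoptions(precision=4,suppress=True)
tag=sys.argv[1]
s=robot.read_state(); print(s['clock'],s['ee_pos'],s['eef_rot'],s['force'],s['torque'],s['opening'])
for n in ['top','side']:
    im,d=robot.grab_frame(n);cal=robot.calibration(n);P=cloud(cal,d);x,y,z=P[...,0],P[...,1],P[...,2]
    for k,h in [('wedge_tip',0),('wedge_grip',.034),('slab_end',.012)]:
        for r in robot.landmark_of(k,n)[:1]: print(n,k,round(r['confidence'],2),onplane(cal,r['xy'],h))
    # slab plane fit
    m=(d>0)&(x>.385)&(x<.505)&(y>-.22)&(y<.0)&(z>.024)&(z<.052)
    rgb=im.astype(int); w=m&(rgb.max(-1)-rgb.min(-1)<45)&(rgb.min(-1)>110)
    q=P[w]; c=np.array([.4465,-.1124]); yw=np.radians(3.75)
    l=(q[:,:2]-c)@np.array([[np.cos(yw),-np.sin(yw)],[np.sin(yw),np.cos(yw)]])
    A=np.c_[l,np.ones(len(l))]; k=np.ones(len(l),bool)
    for _ in range(4):
        f=np.linalg.lstsq(A[k],q[k,2],rcond=None)[0]; k=np.abs(A@f-q[:,2])<.003
    print(n,'slab plane',k.sum(),'slopes',f[:2],'z at +y end',f[2]+.12*f[1],'at -y',f[2]-.12*f[1])
    if n=='side': cv2.imwrite(f'pics/{tag}s.png',cv2.resize(im[180:280,300:440],(800,571),interpolation=cv2.INTER_CUBIC)[:,:,::-1])
    else: cv2.imwrite(f'pics/{tag}t.png',cv2.resize(im[200:300,240:430],(798,420),interpolation=cv2.INTER_CUBIC)[:,:,::-1])
    t=P[(d>0)&(x>.37)&(x<.47)&(y>.012)&(y<.16)&(z>.005)&(z<.024)]
    if len(t)>30:
        print(n,'wedge body rect',cv2.minAreaRect(t[:,:2].astype(np.float32)))
E
python3 m.py a
```

```text
7.25 [0.4277 0.147  0.0266] [ 0.0016  0.684   0.7295 -0.0001] [ 1.2718 -4.3123  6.0384] [-0.9035 -0.0741  0.0028] 0.03280895126980094
top wedge_tip 0.88 [0.446  0.0284 0.    ]
top slab_end 0.77 [0.4338 0.0051 0.012 ]
top slab plane 2411 slopes [-0.0003 -0.0007] z at +y end 0.029706259942117553 at -y 0.029880718115308087
top wedge body rect ((0.4216006398200989, 0.07063409686088562), (0.06718278676271439, 0.08695975691080093), 2.4473397731781006)
side wedge_tip 0.71 [0.4394 0.0381 0.    ]
side wedge_grip 0.9 [0.4348 0.152  0.034 ]
side slab_end 0.75 [0.4288 0.0306 0.012 ]
side slab plane 338 slopes [ 0.0527 -0.0049] z at +y end 0.0332359429403071 at -y 0.034413324131283396
side wedge body rect ((0.4322468042373657, 0.08600980043411255), (0.04687376320362091, 0.15197768807411194), 5.31352424621582)
```

View pics/at.png

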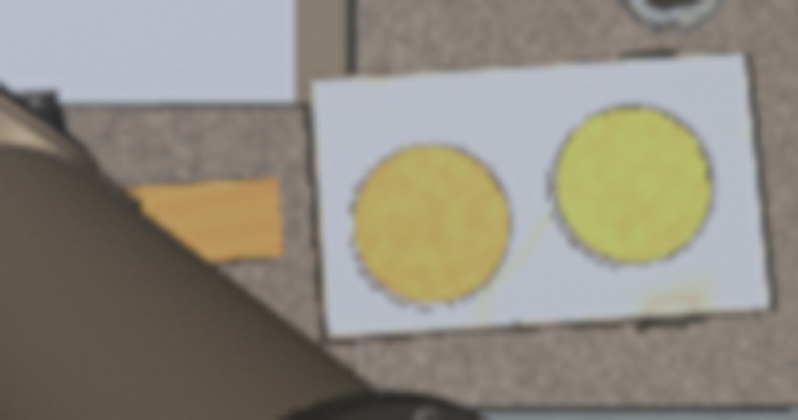

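The top crop shows the wedge tip at (282,219), about 22 mm short of the slab end, which has its middle near (321,209). Both edges slope about 3.7°, so they're parallel. I'll check the sideways offset.

```bash
python3 - <<'E'
from h import *
cal=robot.calibration('top'); g=lambda c,r,z: onplane(cal,(240+(c+.5)/4.2-.5,200+(r+.5)/4.2-.5),z)
tip=(g(277,178,.004)+g(284,258,.004))/2; sl=[g(313,81,.03),g(328,337,.03),g(745,54,.03),g(770,308,.03)]
end=(sl[0]+sl[1])/2; back=(sl[2]+sl[3])/2; ax=(back-end)[:2]; L=np.linalg.norm(ax); ax/=L
t=(tip-end)[:2]; print(tip,end,L,np.linalg.norm(sl[0]-sl[1]),'yaw',np.degrees(np.arctan2(ax[0],-ax[1])),'along',t@ax,'lat(x)',t@np.array([-ax[1],ax[0]]))
E
```

```text
[0.43421657 0.02990514 0.004     ] [0.43870735 0.00783516 0.03      ] 0.23770370069809407 0.13774704362053067 yaw 3.495758344926681 along -0.0223027291944442 lat(x) -0.0031367129078687123
```

servo_tool([
  [-3, 2, 0],
  [-8, 3, 0],
  [-14, 3, 0],
  [-20, 3, 0],
  [-26, 3, 0],
  [-32, 3, 0],
  [-38, 3, 0],
  [-44, 3, 0],
  [-50, 3, 0],
  [-55, 3, 0],
  [-55, 3, 0],
], gripper=[1, 1, 1, 1, 1, 1, 1, 1, 1, 1, 1], yaw=[0, 0, 0, 0, 0, 0, 0, 0, 0, 0, 0], newtons=100)

```text
clock: 9.02
ee_pos: [0.434, 0.0919, 0.0267]
eef_rot: [0.002, 0.684, 0.729, -0.0]
force: [0.8, -1.6, 1.8]
opening: 0.0324
```

```bash
python3 m.py b
```

```text
9.025 [0.434  0.0919 0.0267] [ 0.0017  0.684   0.7294 -0.0005] [ 0.8095 -1.6247  1.7773] [-0.2531  0.0003 -0.0376] 0.0324214691771344
top slab_end 0.8 [0.4373 0.0021 0.012 ]
top slab plane 2302 slopes [-0.0002 -0.0016] z at +y end 0.02962525603367728 at -y 0.03001204907964601
top wedge body rect ((0.45398369431495667, 0.019789351150393486), (0.03573791682720184, 0.019620563834905624), 50.57012176513672)
side wedge_tip 0.71 [ 0.4546 -0.0336  0.    ]
side wedge_grip 0.7 [0.4287 0.0972 0.034 ]
side slab_end 0.59 [0.4265 0.021  0.012 ]
side slab plane 342 slopes [ 0.0722 -0.006 ] z at +y end 0.03407348564877535 at -y 0.03552004754744503
side wedge body rect ((0.43521663546562195, 0.06085199862718582), (0.04531017318367958, 0.0994187518954277), 5.250223636627197)
```

View pics/bs.png

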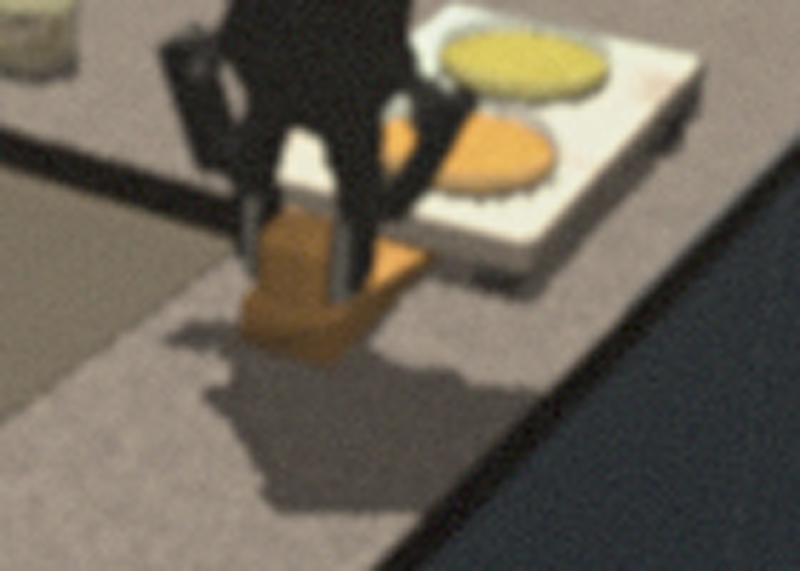

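The wedge tip is under the slab's end at about (430,258), the wedge is flat and nothing else has moved. Next is the first part of the push.

servo_tool([
  [-2, 0, 0],
  [-4, 0, 0],
  [-6, 0, 0],
  [-8, 0, 0],
  [-10, 0, 0],
  [-12, 0, 0],
  [-14, 0, 0],
  [-16, 0, 0],
  [-18, 0, 0],
  [-20, 0, 0],
  [-20, 0, 0],
], gripper=[1, 1, 1, 1, 1, 1, 1, 1, 1, 1, 1], yaw=[0, 0, 0, 0, 0, 0, 0, 0, 0, 0, 0], newtons=110)

```text
clock: 10.8
ee_pos: [0.4364, 0.0775, 0.0273]
eef_rot: [0.0, 0.682, 0.731, 0.003]
force: [-0.7, 13.5, -1.4]
opening: 0.0322
```

```bash
python3 m.py c
```

```text
10.8 [0.4364 0.0775 0.0273] [0.0004 0.6824 0.731  0.0035] [-0.6956 13.4729 -1.4235] [2.7071 0.2805 0.0555] 0.03220751139397293
top slab_end 0.64 [0.4343 0.0041 0.012 ]
top slab plane 2242 slopes [-0.0015  0.0067] z at +y end 0.031361794812100774 at -y 0.029760308772209382
side wedge_grip 0.77 [0.4405 0.0914 0.034 ]
side slab_end 0.75 [0.4278 0.0207 0.012 ]
side slab plane 324 slopes [ 0.0638 -0.0024] z at +y end 0.03485561592979217 at -y 0.035430092990877037
side wedge body rect ((0.4232839047908783, 0.05982132628560066), (0.08899135142564774, 0.04222283512353897), 68.74774932861328)
```

Lift so far is about 1.8 mm, with a 13.5 N push and roughly 6 mm of arm lag. I'll keep pushing with that lag allowed for, and press down slightly to keep the wedge flat.

servo_tool([
  [-6, 0, 1],
  [-8, 0, 2],
  [-10, 0, 2],
  [-12, 0, 2],
  [-14, 0, 2],
  [-15, 0, 2],
  [-16, 0, 2],
  [-17, 0, 2],
  [-17, 0, 2],
  [-17, 0, 2],
], gripper=[1, 1, 1, 1, 1, 1, 1, 1, 1, 1], yaw=[0, 0, 0, 0, 0, 0, 0, 0, 0, 0], newtons=110)

```text
clock: 12.45
ee_pos: [0.4402, 0.0679, 0.027]
eef_rot: [-0.0, 0.68, 0.733, 0.009]
force: [-1.1, 20.0, 8.2]
opening: 0.0327
```

```bash
python3 m.py d
```

```text
12.45 [0.4402 0.0679 0.027 ] [-0.0004  0.6802  0.733   0.0093] [-1.0656 20.0414  8.2472] [ 3.4014  0.5865 -0.0288] 0.032673714768810466
top slab_end 0.69 [0.4423 0.0009 0.012 ]
top slab plane 2197 slopes [-0.0012  0.0148] z at +y end 0.033306267102302015 at -y 0.02975360150821421
side wedge_grip 0.92 [0.4405 0.0738 0.034 ]
side slab_end 0.95 [0.4243 0.0122 0.012 ]
side slab plane 372 slopes [0.0171 0.0074] z at +y end 0.03469744788716056 at -y 0.03291306206404507
side wedge body rect ((0.44087135791778564, 0.05113973096013069), (0.04509703069925308, 0.07192234694957733), 3.946096658706665)
```

View pics/ds.png

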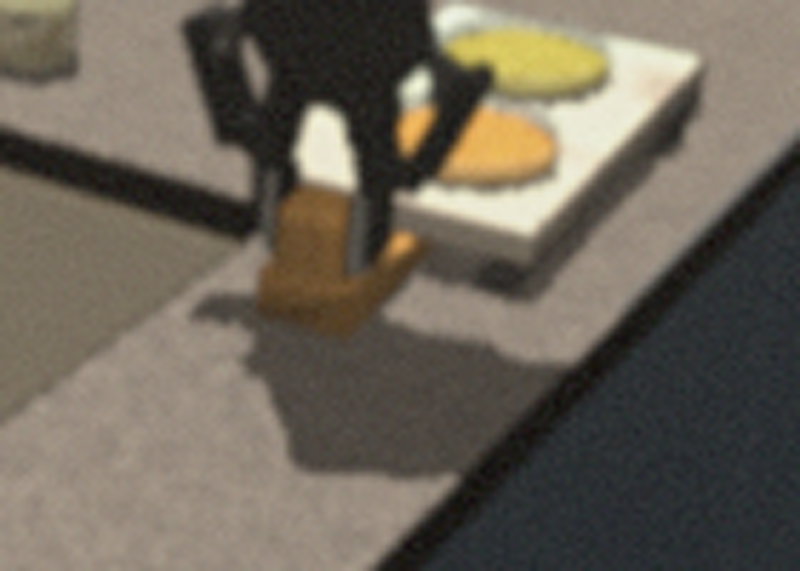

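The slab end is up 3.6 mm, measured from the top camera, and the wedge looks flat on the worktop at about (320,310). It has drifted about 5 mm towards +x, so I'll trim that back during the last push.

servo_tool([
  [-7, -2, 2],
  [-9, -4, 2],
  [-10, -4, 2],
  [-11, -4, 2],
  [-12, -4, 2],
  [-13, -4, 2],
  [-13.5, -4, 2],
  [-13.5, -4, 2],
  [-13.5, -4, 2],
], gripper=[1, 1, 1, 1, 1, 1, 1, 1, 1], yaw=[0.5, 0.5, 0.5, 0.5, 0.5, 0.5, 0.5, 0.5, 0.5], newtons=115)

```text
clock: 13.98
ee_pos: [0.4412, 0.0629, 0.0274]
eef_rot: [-0.001, 0.681, 0.732, 0.017]
force: [-0.3, 24.2, 15.4]
opening: 0.0325
```

```bash
python3 m.py e
```

```text
13.975 [0.4412 0.0629 0.0274] [-0.0006  0.6806  0.7325  0.0166] [-0.2655 24.1825 15.4062] [3.578  0.4608 0.0837] 0.032524511810512725
top slab_end 0.58 [0.4363 0.0007 0.012 ]
top slab plane 2161 slopes [-0.0004  0.0214] z at +y end 0.03471002541457539 at -y 0.029562728338847117
side wedge_grip 0.84 [0.4348 0.0723 0.034 ]
side slab_end 0.61 [ 0.4359 -0.0013  0.012 ]
side slab plane 379 slopes [0.0103 0.0168] z at +y end 0.0360744414283149 at -y 0.03203169658465652
side wedge body rect ((0.4281805157661438, 0.055614110082387924), (0.07764153182506561, 0.03764220327138901), 59.51884460449219)
```

View pics/es.png

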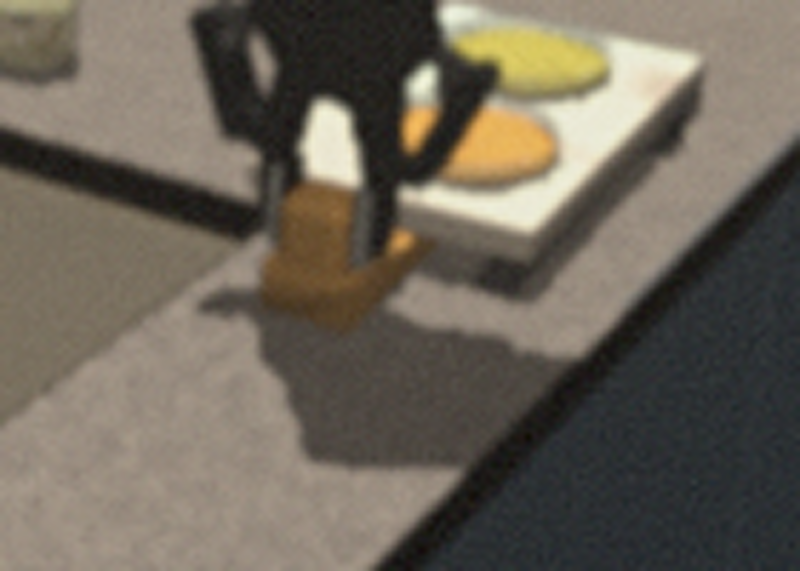

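```bash
python3 - <<'E'
from h import *
np.set_printoptions(precision=4,suppress=True)
s=robot.read_state(); print(s['clock'],s['ee_pos'],s['force'],s['dq'],s['opening'])
im,d=robot.grab_frame('side');cal=robot.calibration('side');P=cloud(cal,d)
# crop px -> image px ; follow visible wedge near-side lower edge & rear lower edge
for c,r in [(265,295),(300,310),(345,325),(365,310),(385,290),(405,270),(425,248)]:
    u,v=300+c*140/800,180+r*100/571
    print((c,r),onplane(cal,(u,v),0),P[int(round(v)),int(round(u))])
# rear face points: lowest and highest z; block top plane tilt
x,y,z=P[...,0],P[...,1],P[...,2]
m=(d>0)&(x>.42)&(x<.462)&(y>.03)&(y<.1)&(z>.046)&(z<.060); q=P[m]; print('blocktop',len(q),q.mean(0))
for n in ['dish_0','jar']:
    r=robot.landmark_of(n,'side')[:2]; print(n,[(round(a['confidence'],2),onplane(cal,a['xy'],.03 if n!='jar' else 0)) for a in r])
im,d=robot.grab_frame('top');cal=robot.calibration('top')
r=robot.landmark_of('dish_0','top')[:2]; print([(round(a['confidence'],2),onplane(cal,a['xy'],.03)) for a in r])
c=cv2.resize(im[200:300,240:430],(798,420),interpolation=cv2.INTER_CUBIC); cv2.imwrite('pics/ft.png',c[:,:,::-1])
s=robot.read_state(); print(s['clock'],s['ee_pos'],s['force'],s['dq'],s['opening'])
E
```

```text
14.375 [0.4412 0.0629 0.0274] [-0.4098 22.6038 14.9001] [0.0003 0.0008 0.0006 0.0008 0.001  0.0002 0.0009] 0.03250108268712832
(265, 295) [0.4647 0.0667 0.    ] [0.4585 0.0798 0.0069]
(300, 310) [0.4455 0.0696 0.    ] [0.4427 0.0775 0.0053]
(345, 325) [0.4232 0.0698 0.    ] [0.421  0.0762 0.0034]
(365, 310) [0.4225 0.0532 0.    ] [0.4199 0.0579 0.0038]
(385, 290) [0.4239 0.0321 0.    ] [0.4215 0.0391 0.0033]
(405, 270) [0.4253 0.0103 0.    ] [0.4251 0.01   0.0007]
(425, 248) [ 0.4277 -0.0139  0.    ] [ 0.4252 -0.0062  0.0053]
blocktop 127 [0.4418 0.0701 0.0536]
dish_0 [(0.89, array([ 0.4619, -0.1726,  0.03  ])), (0.55, array([ 0.439 , -0.0514,  0.03  ]))]
jar [(0.63, array([ 0.7068, -0.0902,  0.    ]))]
[(0.92, array([ 0.4438, -0.1646,  0.03  ])), (0.91, array([ 0.4267, -0.0558,  0.03  ]))]
14.625 [0.4412 0.0628 0.0274] [-0.996  22.8509 14.0626] [-0.0002  0.0005  0.0007 -0.0003 -0.0004 -0.0007  0.001 ] 0.032190727113315006
```

View pics/ft.png

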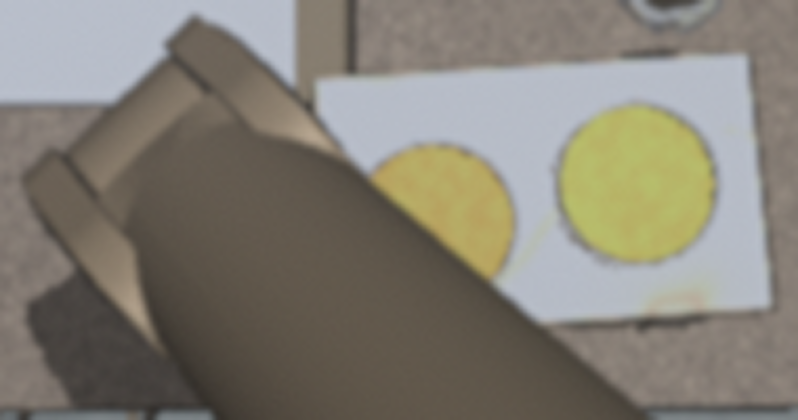

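The top crop shows both dishes still in place on the slab, with the orange one partly hidden by the arm. The slab and dishes have shifted together by about 2 mm towards the end stop. The arm is still and the end is holding at about 5 mm, so I'm handing the job in.

```bash
python3 -c "
from workcell import robot
print(robot.close_job())"
```

```text
the job is handed in; nothing more can be done
None
```

The slab's left end is up about 5 mm and off its pads, with the wedge still gripped and pushed in place. I slid the wedge along the worktop, lined it up with the slab and pushed it about 60 mm under the end. The job was handed in after about 15 s.

**Last checks:**
- **Lift:** the top camera shows the end about 5.0 mm up, while the wedge's travel suggests 4 to 4.5 mm. The highest reading at any pause was 5.0 mm. The side camera's fit of the slab was too biased to settle the difference.
- **Holding:** the arm was still and the grip steady, at about 23 N of push and 15 N of downward press. That push is a little above the 8 to 18 N you expected.
- **Wedge:** its block top measured 53.6 mm, so it lies flat. The gripper itself had tilted about 2° under load.
- **Position:** the wedge ended about 6 mm off the middle of the slab's end, still well clear of the rails by my estimate. I tried to trim this back during the last push, but it barely changed.
- **Slab and dishes:** they slid together about 2 mm towards the end stop, and both dishes are still standing on the slab. I saw no sign that the jar or tap were touched.

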